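# Clear the key return lid and hold it open

## Task

A guest has left a cabin key lying on the lid of the brass-topped key return: before lifting that lid, lay the key flat along the free raised rest of the sloping key rack, wooden fob at the low end by the lip and iron key pointing up the slope, and let go of it. Then lift the lid of the key return to 60 degrees from shut and finish still holding it there, so that I can take the keys out of the bin; it falls shut if you let go. Leave the other key, the bell, the cashbox and the magnifier where they are.

Things in the scene. Friction and masses are not known exactly. Their poses are not given: they have to be found in the camera images.
- return_box: The key return: a pine box fixed on the counter, 190 mm deep (x) by 230 wide (y) by 140 high, a brass mouth in its top under a hinged brass lid, a tin bin with keys inside. Origin: centre of its underside; z up; the front, with the lid's lift tab, faces -x, roughly to the robot. It stands left or right of the middle, the key rack on the other side.
- return_lid (a joint): Lid angle in rad: 0 shut (level) as at the start, growing as the front edge rises; stop at 1.4. The lid, 165 mm from hinge to front edge, 200 wide, 5 thick, about 0.5 kg, turns freely on a hinge along the box's y at the back and falls shut from any angle. Shut, its upper face is 151 mm above the counter. Carrying it by the tab takes 2 to 4 N.
- lid_hinge (a point): Point on the lid's hinge line, at the middle of the lid's width: 80 mm behind (+x of) the box's origin, 146 mm above the counter. Axes turn with the lid, y along the hinge line; with the lid shut they are those of the box.
- lid_tab (a point): Where to pinch the lift tab: a flat brass bar 22 mm wide (y), 12 thick, straight out 61 mm from the middle of the lid's front edge in the lid's plane. The point is its mid-width and mid-thickness, 210 mm from the hinge, 35 mm beyond the box's front, 150 mm above the counter when shut, free air below. Axes turn with the lid. Pinched by its sides from above, it pivots in the pads as the lid turns.
- cabin_key: The key lying roughly crosswise on the lid at the start: a flat dark wooden fob 110 mm long (x), 36 wide (y), 20 thick (z), an iron key fixed in its +x end, 162 mm over all, about 0.09 kg. Origin: centre of the fob's underside; z up; x towards the iron key. It balances 15 to 25 mm from the origin along +x. The thin iron key lies at half the fob's thickness.
- cabin_key_tip (a point): The free end of the iron key, 107 mm along x from the key's origin and 10 mm above the fob's underside.
- key_rack: Fixed pine rack: a board 190 mm (x) by 200 (y) sloping up at 0.3 rad towards +x, with a lip at the low end (-x, roughly to the robot). Origin: centre of its foot on the counter, z up; the board's middle is 60 mm above it. Two raised rests, 28 mm wide, 136 long, 12 above the board, run up the slope 92 mm apart; the +y one carries the other key, the -y one is free.
- free_rest (a point): Point on the free rest's upper face where the key's origin (under the fob's middle) belongs, about 64 mm above the counter. Axes are the slope's: x up the slope along the rest, y across, z square to its face. The lip's inner face is 61 mm away towards -x and rises 14 mm above the rest; the rest ends 75 mm away towards +x. The fob overhangs the rest by 4 mm each side when centred.
- spare_key: Another cabin key of the same make, lying on the rack's other rest. Origin and axes as for cabin_key. Leave it.
- bell: Cast iron counter bell, 92 mm across, 68 mm high. Origin: centre of its underside. Leave it.
- cashbox: Enamelled tin cashbox, 156 by 206 by 83 mm with a wire handle on top to 107 mm. Origin: centre of its underside. Leave it.
- magnifier: Horn-handled magnifier lying flat, 195 mm long, lens ring 84 mm across, up to 17 mm high. Origin: on the counter, in the handle 56 mm from its end; x towards the lens, whose centre is 100 mm away. Leave it.
Things that resemble listed ones, but are neither listed nor needed, are in the scene too. What is shaped like the spare_key but turquoise is not meant.

How it is judged:
By the outcome, as a careful person would: the job done as asked, in the order asked, and still so for the second after the job is handed in, while the arm keeps its last pose, push and grip.
It also fails if it takes over 59 s, if anything falls off the work surface, if the arm or the gripper's body presses on something with over 40 N, if the wrist force passes 120 N, or if a joint passes its speed limit or range.

## Robot

A 7-joint arm with a two-finger parallel gripper is mounted at the origin on the work surface. World frame = base frame: x ahead of the robot, y to its left, z up, the work surface at z = 0. Lengths are in mm, angles in rad, forces in N, time in s.
With the tool pointing down it reaches from about 400 to 875 mm from the base axis. Payload 4.4 kg.
Tool frame: the origin (TCP) lies midway between the tips of the shut fingers; the grasp point (between the pads) lies ctrl.grip_depth behind it (ctrl.grip_depth is the distance from the TCP to the grasp point, in mm); z points along the fingers, y is the line along which they close (so a half turn about z gives the same grasp; the last joint's range is limited). The gripper opens to 85 mm and grips with 20 to 120 N. Pads are 22 mm wide; open, the fingers measure 114 mm over their backs; the gripper's body (76 mm by 85 mm) begins 54 mm behind the grasp point. The pads swing forward as they close: fully open they stand 13 mm farther back than shut.
Start: joints at [-1.235, 0.628, 0.038, 1.517, -0.027, 0.996, -0.02], TCP at [254.177, 598.257, 231.313] pointing down, gripper open.
Joint ranges: [-3.06, 3.06], [-0.37, 2.12], [-1.25, 1.32], [0.18, 2.47], [-1.1, 4.24], [0.23, 1.98], [-2.94, 2.94]. Speed limits (rad/s): [2.57, 2.57, 3.14, 3.14, 3.14, 3.14, 3.14].

## Interface

Orientations are given as [roll, pitch, yaw] about the fixed x, y, z axes, in that order (R = Rz(yaw) Ry(pitch) Rx(roll)).
In Python, from cell import ctrl gives the robot as it stands.
- The arm moves only by the tool carry_out, never from a script. Its argument "deltas" is one flat list of numbers, 7 for each row, row after row: the turn, a rotation vector about the tool's x, y, z in degrees, then the shift along the tool's x, y, z in m, then the closure, from -1 (fully open) to 1 (shut). In form: [wx, wy, wz, dx, dy, dz, claw, wx, wy, wz, dx, dy, dz, claw, ...]. A call has 1 to 12 rows; each row shifts and turns the commanded pose from where the row before left it, along the tool's axes as they then stand; what a row does not reach is not made up. A row lasts 1/8 s, in which the tool goes at most 62.5 mm and 10.7 degrees, less where a joint would pass 70% of its speed; a pose out of reach is approached as far as the arm can. A call with a gripper value outside its range is refused whole. The fingers move at their own pace and stop on an object; the grip force is fixed at half the most. Time passes only in rows, so rows that do not move let the fingers close. It gives the time, the measured TCP pose, the force, the opening and the grip force at its end, in the units of the state.
- ctrl.read_state(): the state, without advancing time (a new reading comes with each control period).
- ctrl.get_image(name): name is "side" or "top"; returns the picture (480x640x3 uint8, red, green, blue); there is no depth.
- ctrl.calibration(name): a dict with "mtx" (3x3 intrinsics, pixels), "R" (3x3) and "t" (3): a world point X has camera coordinates R X + t. Camera axes: x right, y down, z forward; pixel columns grow to the right and rows downward; lengths in mm; the calibration is good to about 2 mm. A picture is of the moment at which its call begins. calibration takes no time and is no camera call.
- ctrl.finish_job(): hands the job in; it is judged then, once.
The state is a dict: "clock": time; "qpos": joint angles; "qd": joint speeds; "tau": joint torques, N m; "eef_pos": TCP position; "tool_rot": TCP orientation; "force": force on the tool from outside, world axes, zero at the start; "torque": the same for the moment, N m; "width": finger opening in mm; "gripper_force": force on a finger pad.
Only numpy, scipy, OpenCV 4.12 (cv2) and the standard library are available. Lean on these libraries where they do the work, as an engineer would, in place of code of your own. Each camera call takes 0.05 s, during which the arm holds its last target. There are 200 camera calls.

## Working session

There is one attempt and no reset: what is moved stays moved. The work goes in short steps, Python scripts to look and compute and a tool call to move; the robot and the scene stay as the last step left them, time stands still between calls to the robot, and variables do not carry over. Pictures are saved under pics/ and viewed, at most 10 in all, crops included, and the job is handed in when it is done.

Besides the shell and the picture viewer there is one more tool, called after "Emit:" as a command line: name --argument value ..., lists and objects as JSON in quotes. carry_out: Moves the arm, as the interface text tells. Its arguments: {"type":"object","properties":{"deltas":{"type":"array"}},"required":["deltas"]}

```bash
mkdir -p pics; python3 - <<'E'
from cell import ctrl
import cv2
for n in("top","side"):
    cv2.imwrite(f"pics/{n}0.png",ctrl.get_image(n)[:,:,::-1])
    print(n,ctrl.calibration(n))
print(ctrl.read_state(),ctrl.grip_depth)
E
```

```text
top {'mtx': array([[473.42623143,   0.        , 320.66539092],
       [  0.        , 473.42623143, 240.00507664],
       [  0.        ,   0.        ,   1.        ]]), 'R': array([[ 0.00868152, -0.99995955, -0.00235292],
       [-0.98991934, -0.00826166, -0.14139108],
       [ 0.14136592,  0.00355669, -0.98995102]]), 't': array([  74.1918632 ,  528.84271512, 1108.33969419])}
side {'mtx': array([[585.52426131,   0.        , 315.10238612],
       [  0.        , 585.52426131, 221.94003072],
       [  0.        ,   0.        ,   1.        ]]), 'R': array([[ 0.82123248, -0.57030083,  0.0182804 ],
       [-0.26542955, -0.410186  , -0.87252198],
       [ 0.50509837,  0.71169123, -0.48823276]]), 't': array([-360.04990661,  262.03301488, 1166.15788693])}
{'clock': 0.1, 'qpos': array([-1.23480594,  0.62925729,  0.03842062,  1.51823777, -0.02701919,
        0.99631463, -0.01998907]), 'qd': array([-1.64581827e-05, -6.31965291e-04,  1.38089781e-03, -1.21851999e-03,
        9.60040669e-04,  8.90932950e-04,  9.40480468e-05]), 'tau': array([ 2.97530627e-03, -5.64533150e+01,  1.23062287e+00, -1.93978339e+01,
        1.13287690e-02,  5.30821737e-03, -1.75190763e-06]), 'eef_pos': array([253.93153895, 597.74971551, 230.48790025]), 'tool_rot': array([-3.13989233e+00, -1.35202767e-05,  2.73982296e+00]), 'force': array([ 0.30447922,  0.11013515, -0.17622997]), 'torque': array([ 0.0379741 ,  0.02167897, -0.00231958]), 'gripper_force': 0.0, 'width': 85.57914374561996} 18.700000000000003
```

View pics/top0.png

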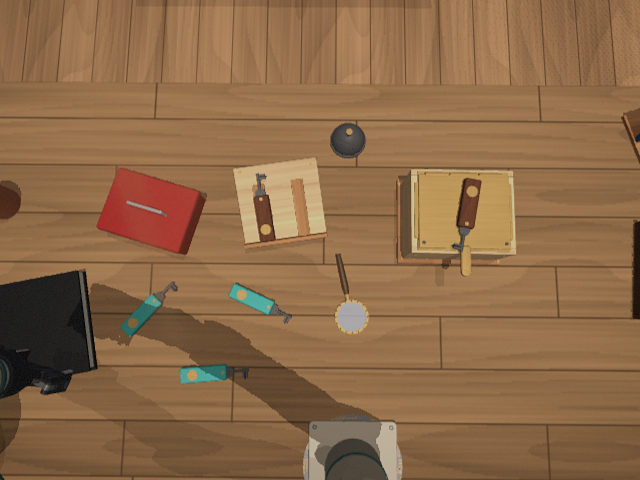

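View pics/side0.png

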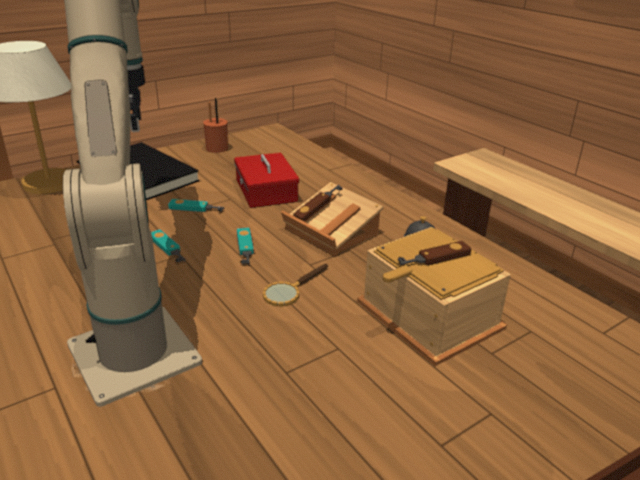

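The top view shows the following:
- **Cabin key:** lying on the lid of the key return, fob centre (469,203), iron tip (458,247). The tab is at (466,262).
- **Rack:** at (280,202), with its free rest at (300,207).
- **Candidates for the wanted key:** the lid key (469,203), the rack spare (263,215), and three turquoise ones at (147,310), (253,300) and (205,374). I choose the lid key, by the description.

Next I check that choice in a close crop and measure.

```bash
cat > h.py <<'E'
import numpy as np, cv2
from cell import ctrl
def ray(n,uv):
    c=ctrl.calibration(n); R,t=np.array(c["R"]),np.array(c["t"])
    d=R.T@np.linalg.inv(c["mtx"])@np.array([uv[0],uv[1],1.]); return -R.T@t,d
def onz(n,uv,z):
    o,d=ray(n,uv); return o+d*(z-o[2])/d[2]
def tri(a,b):
    (o1,d1),(o2,d2)=ray("top",a),ray("side",b)
    s=np.linalg.lstsq(np.c_[d1,-d2],o2-o1,rcond=None)[0]
    p,q=o1+s[0]*d1,o2+s[1]*d2; return (p+q)/2,np.linalg.norm(p-q)
def proj(n,X):
    c=ctrl.calibration(n); p=np.array(c["mtx"])@(np.array(c["R"])@np.array(X)+c["t"]); return p[:2]/p[2]
E
python3 - <<'E'
from h import *
np.set_printoptions(precision=1,suppress=True)
t=cv2.imread("pics/top0.png"); s=cv2.imread("pics/side0.png")
for p in[(475,190),(466,225),(303,205),(430,200),(466,265),(270,200)]: print(p,t[p[1],p[0]],cv2.cvtColor(t,cv2.COLOR_BGR2HSV)[p[1],p[0]])
a=cv2.resize(t[150:290,390:530],(560,560),interpolation=cv2.INTER_CUBIC)
cv2.imwrite("pics/c1.png",a)
a=cv2.resize(t[150:255,225:335],None,fx=3.5,fy=3.5,interpolation=cv2.INTER_CUBIC)
b=cv2.resize(s[175:255,275:390],None,fx=3.5,fy=3.5,interpolation=cv2.INTER_CUBIC)
c=np.zeros((600,800,3),np.uint8); c[:a.shape[0],:a.shape[1]]=a; c[:b.shape[0],390:390+b.shape[1]]=b; cv2.imwrite("pics/c2.png",c)
E
```

```text
(475, 190) [ 88 148 185] [ 19 134 185]
(466, 225) [ 60 106 143] [ 17 148 143]
(303, 205) [ 78 121 173] [ 14 140 173]
(430, 200) [ 94 154 192] [ 18 130 192]
(466, 265) [ 95 157 196] [ 18 131 196]
(270, 200) [126 172 202] [ 18  96 202]
```

View pics/c1.png

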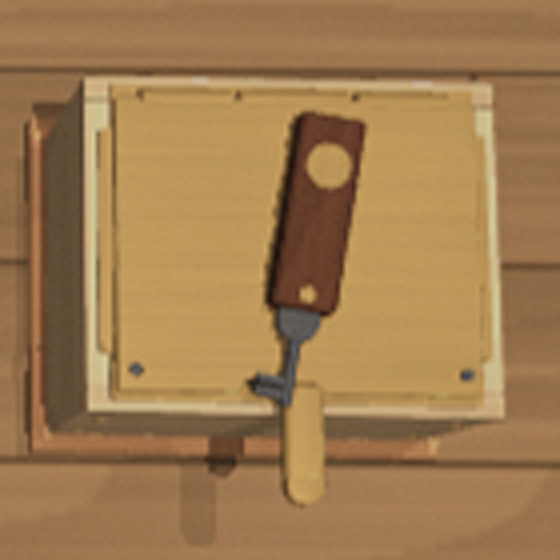

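View pics/c2.png

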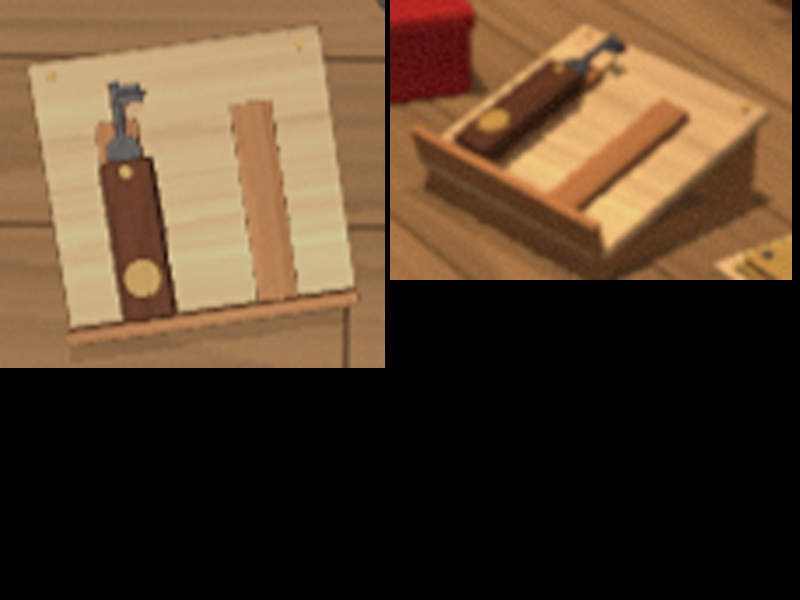

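Crop c1 confirms the choice: a brown fob with corners (465,178), (481,181), (473,228) and (457,226), and the iron pointing to the tab. Crop c2 shows the free rest from (297,179) to (304,235), ending at the lip.

```bash
python3 - <<'E'
from h import *
np.set_printoptions(precision=1,suppress=True)
t=cv2.imread("pics/top0.png"); s=cv2.imread("pics/side0.png")
def rect(im,x0,y0,x1,y1,lo,hi):
    h=cv2.cvtColor(cv2.resize(im[y0:y1,x0:x1],None,fx=4,fy=4,interpolation=cv2.INTER_CUBIC),cv2.COLOR_BGR2HSV)
    m=cv2.morphologyEx(cv2.inRange(h,lo,hi),cv2.MORPH_CLOSE,np.ones((9,9)))
    c=max(cv2.findContours(m,0,1)[0],key=cv2.contourArea)
    return cv2.boxPoints(cv2.minAreaRect(c))/4+[x0-.375,y0-.375]
C1=lambda a:np.array(a)/4+[390-.375,150-.375]
C2=lambda a:np.array(a)/3.5+[225-.36,150-.36]
k=rect(t,440,170,500,240,(0,60,30),(15,255,125)); print("fob px",k)
P=np.array([onz("top",p,169) for p in k]); print("fob",P,P.mean(0),np.linalg.norm(np.diff(P,axis=0),axis=1))
print("fob c1",[onz("top",C1(p),171) for p in[(302,113),(366,124),(334,313),(268,303)]])
print("neck/tip z161",[onz("top",C1(p),161) for p in[(297,315),(287,402)]])
print("lid corners(bl..)",[onz("top",C1(p),151) for p in[(113,86),(474,90),(485,392),(118,396)]])
print("box corners z140",[onz("top",C1(p),140) for p in[(86,80),(491,86),(503,415),(88,410)]])
print("tab z156 end, root",[onz("top",C1(p),156) for p in[(305,505),(283,480),(325,480),(322,390),(286,400)]])
S=np.sin(.3)
T=[onz("top",C2(p),64+75*S) for p in[(232,103),(271,100)]];B=[onz("top",C2(p),64-50*S) for p in[(256,297),(297,294)]]
print("rest",T,B); d=(T[0]+T[1]-B[0]-B[1])/2; print(np.linalg.norm(d),"yaw",np.arctan2(d[1],d[0]))
K=[onz("top",C2(p),60+95*S) for p in[(30,66),(318,28)]]; print("board top",K,np.linalg.norm(K[0]-K[1]))
e=K[0]-K[1];print("yaw",np.arctan2(-e[0],e[1]))
K=[onz("top",C2(p),64-61*S+14) for p in[(68,331),(356,292)]]; print("lip",K);e=K[0]-K[1];print(np.linalg.norm(e),"yaw",np.arctan2(-e[0],e[1]))
print("cam",ray("top",(0,0))[0])
# side check
C3=lambda a:(np.array(a)-[390,0])/3.5+[275-.36,175-.36]
print("tri rest top corners",tri(C2((232,103)),C3((668,100))),tri(C2((271,100)),C3((688,116))))
ks=rect(s,410,235,480,270,(0,60,20),(15,255,125)); print("side fob",ks, proj("side",P.mean(0)))
E
```

```text
fob px [[455.3 226.8]
 [463.2 176.9]
 [481.3 179.8]
 [473.4 229.7]]
fob [[ 540.6 -210.6  169. ]
 [ 651.1 -231.4  169. ]
 [ 644.9 -270.6  169. ]
 [ 534.6 -249.2  169. ]] [ 592.8 -240.4  169. ] [112.4  39.7 112.3]
fob c1 [array([ 648.3, -234.8,  171. ]), array([ 642.4, -269.4,  171. ]), array([ 538.1, -248.2,  171. ]), array([ 543.3, -213. ,  171. ])]
neck/tip z161 [array([ 538.6, -231.4,  161. ]), array([ 491.1, -224.4,  161. ])]
lid corners(bl..) [array([ 668.5, -136.6,  151. ]), array([ 667.9, -337. ,  151. ]), array([ 498.7, -334.9,  151. ]), array([ 494.9, -135.7,  151. ])]
box corners z140 [array([ 675.2, -123.7,  140. ]), array([ 673.5, -351. ,  140. ]), array([ 487.5, -348.6,  140. ]), array([ 488.4, -121.4,  140. ])]
tab z156 end, root [array([ 436.2, -233.6,  156. ]), array([ 449.5, -222.3,  156. ]), array([ 449.7, -244.8,  156. ]), array([ 498.4, -245. ,  156. ]), array([ 492.8, -225.4,  156. ])]
rest [array([666. , 150. ,  86.2]), array([668.3, 123.7,  86.2])] [array([539.4, 133.7,  49.2]), array([541.8, 105.6,  49.2])]
132.95291601164294 yaw 0.1351491693468195
board top [array([690.1, 286.8,  88.1]), array([718.2,  92.5,  88.1])] 196.37304736143906
yaw 0.14379357993690806
lip [array([513.4, 260.1,  60. ]), array([541.8,  65.2,  60. ])]
196.95062138885146 yaw 0.14451805192411635
cam [ 366.2   74.6 1172.2]
tri rest top corners (array([667. , 149.8,  84.4]), np.float64(1.1480764469505849)) (array([668.6, 124.5,  81.6]), np.float64(2.147770478810038))
side fob [[414.2 251.5]
 [468.5 238.6]
 [472.2 254.3]
 [417.9 267.2]] [444.1 248.9]
```

Emit:
carry_out --deltas '[0,0,0,-0.035,-0.036,-0.003,-1,0,0,0,-0.035,-0.036,-0.003,-1,0,0,0,-0.035,-0.036,-0.003,-1,0,0,0,-0.035,-0.036,-0.003,-1,0,0,0,-0.035,-0.036,-0.003,-1,0,0,0,-0.035,-0.036,-0.003,-1,0,0,0,-0.035,-0.036,-0.003,-1,0,0,0,-0.035,-0.036,-0.003,-1,0,0,0,-0.035,-0.036,-0.003,-1,0,0,0,-0.035,-0.036,-0.003,-1,0,0,0,-0.035,-0.036,-0.003,-1,0,0,0,-0.035,-0.036,-0.003,-1]'

```text
clock: 1.6
eef_pos: [472.0, 34.9, 267.3]
tool_rot: [3.142, -0.0, 2.74]
force: [-0.2, 0.9, -0.1]
width: 85.6
gripper_force: 0.0
```

Emit:
carry_out --deltas '[0,0,0,-0.034,-0.035,0,-1,0,0,0,-0.034,-0.035,0,-1,0,0,0,-0.034,-0.035,0,-1,0,0,0,-0.034,-0.035,0,-1,0,0,0,-0.034,-0.035,0,-1,0,0,0,-0.034,-0.035,0,-1,0,0,10,0,0,0,-1,0,0,10,0,0,0,-1,0,0,10,0,0,0,-1,0,0,10,0,0,0,-1,0,0,10,0,0,0,-1,0,0,10,0,0,0,-1]'

```text
clock: 3.1
eef_pos: [577.1, -236.4, 266.8]
tool_rot: [-3.141, -0.001, 1.687]
force: [-0.1, 0.2, 0.7]
width: 85.6
gripper_force: 0.0
```

Emit:
carry_out --deltas '[0,0,10,0,0,0,-1,0,0,10,0,0,0,-1,0,0,10,0,0,0,-1,0,0,10,0,0,0,-1,0,0,10,0,0,0,-1,0,0,10,0,0,0,-1,0,0,10,0,0,0,-1,0,0,10,0,0,0,-1,0,0,10,0,0,0,-1,0,0,10,0,0,0,-1,0,0,8,0,0,0,-1,0,0,0,0,0,0,-1]'

```text
clock: 4.6
eef_pos: [577.3, -236.3, 266.6]
tool_rot: [3.141, 0.001, -0.191]
force: [0.1, 0.1, -0.1]
width: 85.1
gripper_force: 0.0
```

```bash
cat >> h.py <<'E'
from scipy.spatial.transform import Rotation as Ro
def goto(p,rpy):
    s=ctrl.read_state(); R=Ro.from_euler("xyz",s["tool_rot"]); G=Ro.from_euler("xyz",rpy)
    print("t",s["clock"],"pos",s["eef_pos"].round(1),"rot",s["tool_rot"].round(3),"q",s["qpos"].round(2),"w",round(s["width"],1),"F",s["force"].round(1),s["gripper_force"])
    print("turn deg",np.degrees((R.inv()*G).as_rotvec()).round(2),"shift tool mm",R.inv().apply(np.array(p)-s["eef_pos"]).round(1))
E
python3 -c "
from h import *
goto((576.5,-238,152),(np.pi,0,-.2))"
```

```text
t 4.6 pos [ 577.3 -236.3  266.6] rot [ 3.141e+00  1.000e-03 -1.910e-01] q [-0.18  0.74  0.98  1.57 -0.65  1.19 -0.84] w 85.1 F [ 0.1  0.1 -0.1] 0.0
turn deg [0.01 0.08 0.54] shift tool mm [ -0.3   1.8 114.6]
```

Emit:
carry_out --deltas '[0,0,0.5,0,0.002,0.02,-1,0,0,0,0,0,0.025,-1,0,0,0,0,0,0.025,-1,0,0,0,0,0,0.02,-1,0,0,0,0,0,0.015,-1,0,0,0,0,0,0.009,-1,0,0,0,0,0,0,-1]'

```text
clock: 5.48
eef_pos: [576.9, -238.6, 152.9]
tool_rot: [-3.142, 0.001, -0.201]
force: [-0.5, -0.0, 0.6]
width: 85.6
gripper_force: 0.0
```

```bash
python3 - <<'E'
from h import *
goto((576.5,-238,152),(np.pi,0,-.2))
a=cv2.resize(ctrl.get_image("side")[190:310,350:510,::-1],None,fx=4,fy=4); cv2.imwrite("pics/g1.png",a)
E
```

```text
t 5.475 pos [ 576.9 -238.6  152.9] rot [-3.142e+00  1.000e-03 -2.010e-01] q [-0.14  0.85  0.88  1.68 -0.77  0.99 -0.74] w 85.6 F [-0.5 -0.   0.6] 0.0
turn deg [-0.    0.03 -0.06] shift tool mm [-0.5 -0.5  0.9]
```

View pics/g1.png

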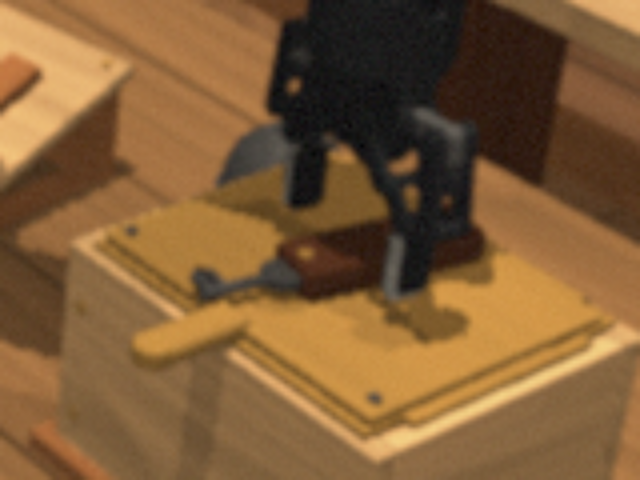

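The open fingers straddle the fob, with the near finger at crop (405,270) and the far one at (305,175), clear of the lid. I close now.

Emit:
carry_out --deltas '[0,0,0,0,0,0.001,0.3,0,0,0,0,0,0,1,0,0,0,0,0,0,1,0,0,0,0,0,0,1,0,0,0,0,0,0,1,0,0,0,0,0,0,1,0,0,0,0,0,0,1]'

```text
clock: 6.4
eef_pos: [577.4, -238.9, 153.0]
tool_rot: [3.141, -0.001, -0.201]
force: [0.2, 0.3, 6.2]
width: 34.8
gripper_force: 61.2
```

Emit:
carry_out --deltas '[0,0,0,0,0,-0.01,1,0,0,0,0,0,-0.02,1,0,0,0,0,0,-0.03,1,0,0,0,0,0,-0.03,1,0,0,0,0,0,-0.03,1,0,0,0,0,0,0,1]'

```text
clock: 7.15
eef_pos: [577.9, -239.9, 275.7]
tool_rot: [3.14, -0.005, -0.201]
force: [0.7, -1.1, -0.6]
width: 34.5
gripper_force: 60.5
```

```bash
python3 - <<'E'
from h import *
goto((576.5,-238,300),(np.pi,0,-.2))
a=ctrl.get_image("side")[90:330,330:530,::-1];b=ctrl.get_image("top")[140:300,380:560,::-1]
a=cv2.resize(a,(400,480));b=cv2.resize(b,(400,356))
c=np.zeros((480,800,3),np.uint8);c[:,:400]=a;c[:356,400:]=b; cv2.imwrite("pics/g2.png",c)
E
```

```text
t 7.15 pos [ 577.9 -239.9  275.7] rot [ 3.14  -0.005 -0.201] q [-0.18  0.73  0.99  1.56 -0.64  1.2  -0.85] w 34.5 F [ 0.7 -1.1 -0.6] 60.48433184623718
turn deg [ 0.09 -0.3  -0.07] shift tool mm [ -1.7  -1.6 -24.3]
```

View pics/g2.png

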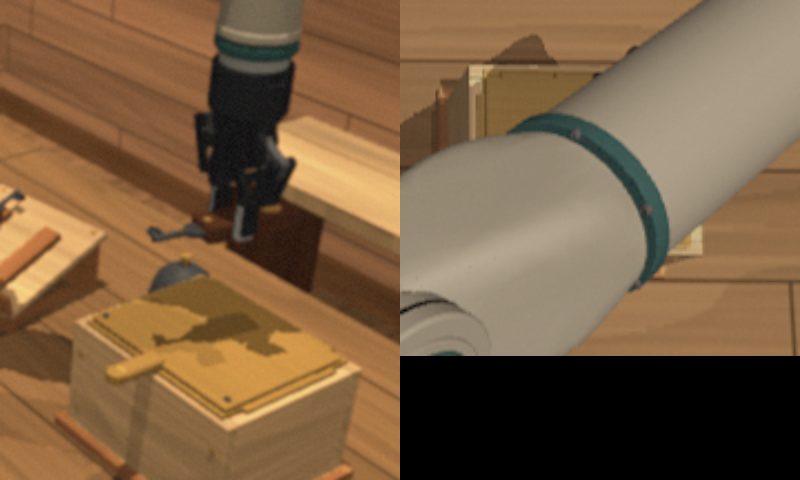

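The key is held and lifted level, with the iron at crop (175,233) and the lid still shut. Next I turn it about 200°, then recompute the move and refine the rest's position from the first picture.

Emit:
carry_out --deltas '[0,0,-10,0,0,0,1,0,0,-10,0,0,0,1,0,0,-10,0,0,0,1,0,0,-10,0,0,0,1,0,0,-10,0,0,0,1,0,0,-10,0,0,0,1,0,0,-10,0,0,0,1,0,0,-10,0,0,0,1,0,0,-10,0,0,0,1,0,0,-10,0,0,0,1]'

```text
clock: 8.5
eef_pos: [576.2, -238.0, 270.8]
tool_rot: [-3.139, -0.001, 1.55]
force: [-0.3, -0.8, 0.0]
width: 34.6
gripper_force: 60.4
```

```bash
python3 - <<'E'
from h import *
np.set_printoptions(precision=1,suppress=True)
t=cv2.cvtColor(cv2.imread("pics/top0.png"),cv2.COLOR_BGR2HSV)
g=cv2.imread("pics/top0.png").astype(np.float32)
K=Ro.from_euler("xyz",(0,-.3,.142))
for F in [np.array([598,127,64.])]:
    for a in list(range(-72,-46,3))+list(range(66,86,3)):
        p=proj("top",F+K.apply((a,0,0))); print(a,p,cv2.getRectSubPix(g,(1,1),(float(p[0]),float(p[1])))[0,0])
    for a in (0,50):
        print([ (b,round(float(cv2.getRectSubPix(g,(1,1),tuple(map(float,proj("top",F+K.apply((a,b,0)))))).ravel()[0]))) for b in range(-24,25,3)])
    print("lip inner crest px",proj("top",F+K.apply((-61,0,14))),"side rest end px",[proj("side",F+K.apply((75,b,0))) for b in(14,-14)])
goto((577,-239,276),(np.pi,0,3.284))
E
```

```text
-72 [304.7 238.9] [ 78.5 119.  169.9]
-69 [304.5 237.7] [ 88.  134.7 189.5]
-66 [304.3 236.4] [ 75.1 116.6 167.9]
-63 [304.2 235.2] [ 68.6 105.8 152.2]
-60 [304. 234.] [ 86. 129. 184.]
-57 [303.8 232.8] [ 84.2 127.6 181.8]
-54 [303.7 231.5] [ 84.2 127.8 181.8]
-51 [303.5 230.3] [ 83.1 127.1 181. ]
-48 [303.3 229.1] [ 83.5 127.5 180.3]
66 [296.9 181.7] [ 80.7 124.  179.3]
69 [296.7 180.4] [ 81.9 126.  181. ]
72 [296.6 179.2] [ 83.6 125.1 171.1]
75 [296.4 177.9] [115.4 157.4 186.2]
78 [296.2 176.6] [131.4 175.9 205.8]
81 [296.  175.4] [129.6 174.  204.4]
84 [295.9 174.1] [133.6 178.6 204.8]
[(-24, 129), (-21, 129), (-18, 129), (-15, 121), (-12, 73), (-9, 74), (-6, 78), (-3, 84), (0, 83), (3, 82), (6, 84), (9, 88), (12, 90), (15, 119), (18, 133), (21, 131), (24, 132)]
[(-24, 128), (-21, 128), (-18, 128), (-15, 125), (-12, 69), (-9, 74), (-6, 79), (-3, 82), (0, 82), (3, 83), (6, 83), (9, 81), (12, 83), (15, 107), (18, 128), (21, 127), (24, 128)]
lip inner crest px [304.1 235.2] side rest end px [array([353.6, 202.5]), array([361.2, 206.2])]
t 8.5 pos [ 576.2 -238.   270.8] rot [-3.1 -0.   1.6] q [ 0.1  0.6  0.5  1.6 -0.3  1.1  0.6] w 34.6 F [-0.3 -0.8  0. ] 60.40900111198425
turn deg [ -0.1  -0.2 -99.3] shift tool mm [-1.   0.8 -5.2]
```

Emit:
carry_out --deltas '[0,0,-10,0,0,0,1,0,0,-10,0,0,0,1,0,0,-10,0,0,0,1,0,0,-10,0,0,0,1,0,0,-10,0,0,0,1,0,0,-10,0,0,0,1,0,0,-10,0,0,0,1,0,0,-10,0,0,0,1,0,0,-10,0,0,0,1,0,0,-9,0,0,0,1]'

```text
clock: 9.75
eef_pos: [576.1, -238.2, 270.8]
tool_rot: [3.14, -0.003, -3.006]
force: [-0.2, 1.0, -0.1]
width: 34.6
gripper_force: 60.4
```

```bash
cat >> h.py <<'E'
F=np.array([597.5,127.2,64.]); K=Ro.from_euler("xyz",(0,-.3,.142))
PR=(K*Ro.from_euler("y",np.pi)).as_euler("xyz")
def place(h,o=(15.8,0,2)): return F+K.apply(np.array(o)+[0,0,h])
E
python3 -c "
from h import *
print(place(60),place(0)); goto(place(80),PR)"
```

```text
[594.30455312 126.74317191 127.90008159] [611.85729962 129.25255101  70.57989224]
t 9.75 pos [ 576.1 -238.2  270.8] rot [ 3.140e+00 -3.000e-03 -3.006e+00] q [ 0.32  0.55  0.04  1.54 -0.02  1.05  2.07] w 34.6 F [-0.2  1.  -0.1] 60.40773153305054
turn deg [  0.04 -17.34  -0.36] shift tool mm [-61.9 358.9 124.2]
```

Emit:
carry_out --deltas '[0,0,0,-0.008,0.045,0.01,1,0,0,0,-0.008,0.045,0.01,1,0,0,0,-0.008,0.045,0.01,1,0,0,0,-0.008,0.045,0.01,1,0,0,0,-0.008,0.045,0.01,1,0,0,0,-0.008,0.045,0.01,1,0,0,0,-0.007,0.045,0.01,1,0,0,0,-0.007,0.044,0.01,1,0,-6,0,0,0,0,1,0,-6,0,0,0,0,1,0,-5.3,-0.4,0,0,0,1,0,0,0,0,0,0,1]'

```text
clock: 11.25
eef_pos: [588.6, 125.0, 190.7]
tool_rot: [-3.139, 0.296, -3.003]
force: [0.2, 0.0, -0.5]
width: 34.7
gripper_force: 60.5
```

```bash
python3 -c "
from h import *
goto(place(30),PR)"
```

```text
t 11.25 pos [588.6 125.  190.7] rot [-3.139  0.296 -3.003] q [-0.33  0.5   0.07  1.99  0.03  0.36  1.41] w 34.7 F [ 0.2  0.  -0.5] 60.47128200531006
turn deg [-0.2  -0.22 -0.19] shift tool mm [12.6  1.3 91.7]
```

Emit:
carry_out --deltas '[-0.2,-0.2,-0.2,0.006,0.001,0.02,1,0,0,0,0.006,0,0.02,1,0,0,0,0,0,0.02,1,0,0,0,0,0,0,1]'

```text
clock: 11.75
eef_pos: [598.0, 126.5, 131.8]
tool_rot: [-3.141, 0.3, -3.0]
force: [0.1, -1.1, -0.8]
width: 34.2
gripper_force: 60.4
```

```bash
python3 -c "
from h import *
goto(place(10),PR)"
```

```text
t 11.75 pos [598.  126.5 131.8] rot [-3.141  0.3   -3.   ] q [-0.24  0.6  -0.05  2.02  0.3   0.24  1.15] w 34.2 F [ 0.1 -1.1 -0.8] 60.43445706367493
turn deg [-0.04  0.02 -0.  ] shift tool mm [ 4.6  0.8 52.7]
```

Emit:
carry_out --deltas '[0,0,0,0.002,0.001,0.007,1,0,0,0,0.002,0,0.007,1,0,0,0,0,0,0,1]'

```text
clock: 12.12
eef_pos: [598.2, 127.5, 118.9]
tool_rot: [-3.141, 0.303, -3.001]
force: [-0.6, 0.0, -0.8]
width: 34.4
gripper_force: 60.4
```

```bash
python3 -c "
from h import *
np.set_printoptions(suppress=True)
goto(place(10),PR);print(ctrl.read_state()['qpos'])"
```

```text
t 12.125 pos [598.2 127.5 118.9] rot [-3.141  0.303 -3.001] q [-0.17  0.63 -0.16  2.02  0.62  0.24  0.84] w 34.4 F [-0.6  0.  -0.8] 60.43480038642883
turn deg [-0.08  0.15 -0.06] shift tool mm [ 1.3 -0.1 40.2]
[-0.17175444  0.62744365 -0.15972238  2.02360845  0.62117938  0.23856096
  0.83750976]
```

Emit:
carry_out --deltas '[0,0,0,0.001,0,0.006,1,0,0,0,0,0,0.006,1,0,0,0,0,0,0.006,1,0,0,0,0,0,0.006,1,0,0,0,0,0,0,1]'

```text
clock: 12.75
eef_pos: [604.5, 128.6, 95.9]
tool_rot: [-3.14, 0.303, -3.0]
force: [-0.6, 0.6, -0.0]
width: 34.4
gripper_force: 60.4
```

```bash
python3 -c "
from h import *
np.set_printoptions(suppress=True)
goto(place(10),PR);print(ctrl.read_state()['qpos'])"
```

```text
t 12.75 pos [604.5 128.6  95.9] rot [-3.14   0.303 -3.   ] q [-0.13  0.68 -0.22  2.02  0.88  0.24  0.59] w 34.4 F [-0.6  0.6 -0. ] 60.43473958969116
turn deg [-0.09  0.2  -0.03] shift tool mm [ 0.5 -0.4 16.3]
[-0.12909089  0.67817655 -0.22361958  2.01891905  0.88380545  0.23773614
  0.58711018]
```

Emit:
carry_out --deltas '[0,0.1,0,0.0005,0,0.006,1,0,0.1,0,0,0,0.006,1,0,0,0,0,0,0.005,1,0,0,0,0,0,0,1]'

```text
clock: 13.25
eef_pos: [608.7, 129.4, 79.1]
tool_rot: [-3.141, 0.3, -3.0]
force: [0.4, -0.1, -1.8]
width: 34.6
gripper_force: 60.4
```

```bash
python3 - <<'E'
from h import *
np.set_printoptions(suppress=True)
goto(place(0),PR);print(ctrl.read_state()['qpos'])
im=ctrl.get_image("side")[:,:,::-1]
a=cv2.resize(im[140:270,260:400],(646,600),interpolation=cv2.INTER_CUBIC); cv2.imwrite("pics/p1.png",a)
E
```

```text
t 13.25 pos [608.7 129.4  79.1] rot [-3.141  0.3   -3.   ] q [-0.12  0.71 -0.24  2.01  1.    0.24  0.48] w 34.6 F [ 0.4 -0.1 -1.8] 60.43434977531433
turn deg [-0.05 -0.02 -0.02] shift tool mm [-0.4 -0.6  9. ]
[-0.11527218  0.71422093 -0.24385116  2.01100084  1.00250494  0.23734771
  0.47586637]
```

View pics/p1.png

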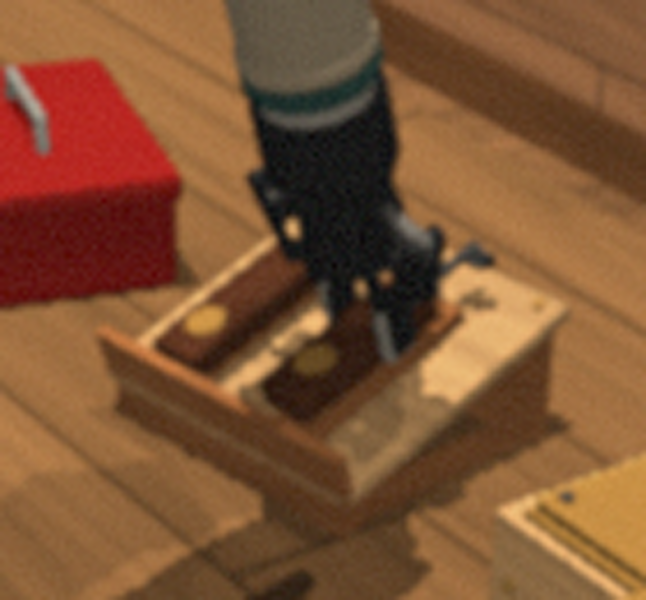

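The key hovers about 9 mm over the free rest and parallel to it, low end at crop (285,410), clear of the lip. I lower it slowly, watching the force.

Emit:
carry_out --deltas '[0,0,0,0,-0.0005,0.003,1,0,0,0,0,0,0.003,1,0,0,0,0,0,0.001,1,0,0,0,0,0,0,1]'

```text
clock: 13.8
eef_pos: [610.8, 129.4, 72.5]
tool_rot: [-3.141, 0.3, -3.0]
force: [-0.4, 0.5, -0.8]
width: 34.5
gripper_force: 60.4
```

Emit:
carry_out --deltas '[0,0,0,0,0,0.001,1,0,0,0,0,0,0,1]'

```text
clock: 14.05
eef_pos: [611.1, 129.4, 71.6]
tool_rot: [-3.141, 0.3, -3.0]
force: [-0.7, -0.2, -1.1]
width: 34.5
gripper_force: 60.4
```

```bash
python3 -c "
from h import *
goto(place(0),PR)"
```

```text
t 14.05 pos [611.1 129.4  71.6] rot [-3.141  0.3   -3.   ] q [-0.11  0.73 -0.25  2.01  1.07  0.24  0.42] w 34.5 F [-0.7 -0.2 -1.1] 60.434263944625854
turn deg [-0.03  0.01 -0.02] shift tool mm [-0.4 -0.3  1.2]
```

Emit:
carry_out --deltas '[0,0,0,0,0,0.001,1,0,0,0,0,0,0,1]'

```text
clock: 14.3
eef_pos: [611.4, 129.5, 71.0]
tool_rot: [-3.141, 0.3, -3.0]
force: [-1.9, -0.3, 3.3]
width: 34.6
gripper_force: 60.9
```

Emit:
carry_out --deltas '[0,0,0,0,0,0.001,1,0,0,0,0,0,0,1]'

```text
clock: 14.55
eef_pos: [611.4, 129.4, 71.0]
tool_rot: [-3.141, 0.301, -3.0]
force: [-6.5, -1.8, 12.9]
width: 34.5
gripper_force: 62.4
```

Emit:
carry_out --deltas '[0,0,0,0,0,-0.001,1,0,0,0,0,0,0,0.1,0,0,0,0,0,0,-0.2,0,0,0,0,0,0,-0.5,0,0,0,0,0,0,-0.5,0,0,0,0,0,0,-0.5]'

```text
clock: 15.3
eef_pos: [611.4, 129.5, 70.6]
tool_rot: [-3.141, 0.3, -3.0]
force: [-0.2, 0.0, -0.6]
width: 63.7
gripper_force: 0.0
```

Emit:
carry_out --deltas '[0,0,0,0,0,-0.005,-0.5,0,0,0,0,0,-0.01,-0.5,0,0,0,0,0,-0.015,-0.5,0,0,0,0,0,-0.02,-0.5,0,0,0,0,0,-0.02,-0.5,0,0,0,0,0,-0.02,-0.5,0,0,0,0,0,-0.02,-0.5,0,0,0,0,0,-0.02,-0.5,0,0,0,0,0,-0.02,-0.5,0,0,0,0,0,0,-0.5]'

```text
clock: 16.55
eef_pos: [567.9, 123.4, 215.9]
tool_rot: [-3.141, 0.303, -3.0]
force: [-0.2, -0.6, -0.4]
width: 64.0
gripper_force: 0.0
```

```bash
python3 - <<'E'
from h import *
goto((451.5,-234,240),(np.pi,0,0))
a=ctrl.get_image("side")[150:270,260:400,::-1]; cv2.imwrite("pics/r1.png",cv2.resize(a,(700,600),interpolation=cv2.INTER_CUBIC))
E
```

```text
t 16.55 pos [567.9 123.4 215.9] rot [-3.141  0.303 -3.   ] q [ 0.16  0.49 -0.63  2.01  0.74  0.54  0.73] w 64.0 F [-0.2 -0.6 -0.4] 0.0
turn deg [ -25.98    1.81 -170.01] shift tool mm [ 150.9 -337.4  -72.3]
```

View pics/r1.png

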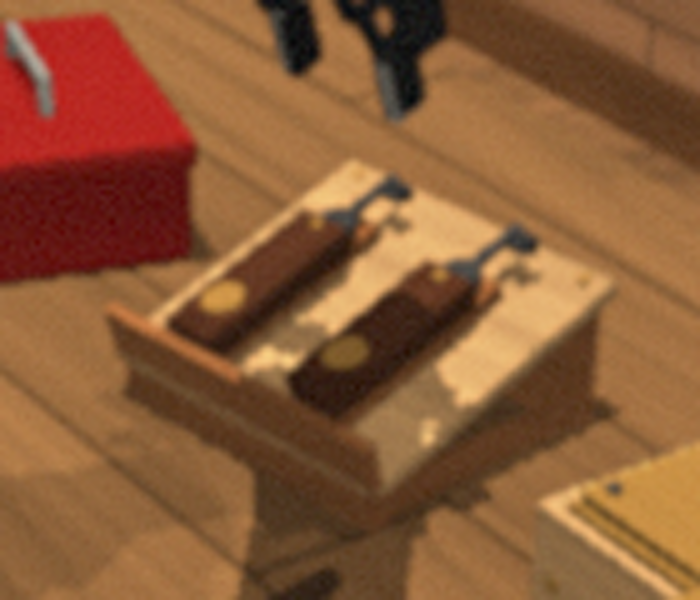

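The key lies flat on the free rest parallel to the spare, fob at the lip (crop 330,385) and iron up the slope (520,240). Next is the tab.

Emit:
carry_out --deltas '[0,6,0,0,0,-0.01,-0.5,0,6,0,0,0,-0.01,-0.5,0,5.3,0,0,0,-0.01,-0.5,0,0,8.1,0,0,0,-1,0,0,0,0.014,-0.045,0,-1,0,0,0,0.014,-0.045,0,-1,0,0,0,0.014,-0.045,0,-1,0,0,0,0.014,-0.045,0,-1,0,0,0,0.014,-0.045,0,-1,0,0,0,0.014,-0.045,0,-1,0,0,0,0.014,-0.045,0,-1,0,0,0,0.014,-0.045,0,-1]'

```text
clock: 18.1
eef_pos: [448.8, -239.2, 242.9]
tool_rot: [-3.141, -0.003, 3.142]
force: [0.2, 0.7, -0.0]
width: 85.4
gripper_force: 0.0
```

```bash
python3 - <<'E'
from h import *
np.set_printoptions(precision=1,suppress=True)
goto((451.5,-234,130),(np.pi,0,np.pi))
t=cv2.imread("pics/top0.png").astype(np.float32)
for x in(440,447,455,465):
    print(x,[(y,int(cv2.getRectSubPix(t,(1,1),tuple(map(float,proj("top",(x,y,156))))).ravel()[2])) for y in range(-254,-212,2)])
E
```

```text
t 18.1 pos [ 448.8 -239.2  242.9] rot [-3.1 -0.   3.1] q [ 1.   0.5 -0.8  1.9  0.4  0.9  1.6] w 85.4 F [ 0.2  0.7 -0. ] 0.0
turn deg [-0.  -0.2 -0. ] shift tool mm [ -3.    5.2 112.9]
440 [(-254, 161), (-252, 161), (-250, 162), (-248, 162), (-246, 160), (-244, 161), (-242, 166), (-240, 178), (-238, 188), (-236, 193), (-234, 197), (-232, 198), (-230, 198), (-228, 175), (-226, 131), (-224, 126), (-222, 150), (-220, 161), (-218, 159), (-216, 159), (-214, 160)]
447 [(-254, 162), (-252, 162), (-250, 163), (-248, 160), (-246, 155), (-244, 167), (-242, 185), (-240, 187), (-238, 189), (-236, 191), (-234, 193), (-232, 195), (-230, 195), (-228, 199), (-226, 190), (-224, 113), (-222, 113), (-220, 148), (-218, 160), (-216, 159), (-214, 158)]
455 [(-254, 158), (-252, 158), (-250, 158), (-248, 158), (-246, 159), (-244, 168), (-242, 184), (-240, 193), (-238, 194), (-236, 197), (-234, 198), (-232, 199), (-230, 200), (-228, 199), (-226, 178), (-224, 139), (-222, 114), (-220, 150), (-218, 159), (-216, 158), (-214, 159)]
465 [(-254, 156), (-252, 155), (-250, 153), (-248, 152), (-246, 156), (-244, 174), (-242, 186), (-240, 190), (-238, 191), (-236, 193), (-234, 195), (-232, 196), (-230, 196), (-228, 193), (-226, 173), (-224, 133), (-222, 108), (-220, 157), (-218, 158), (-216, 157), (-214, 157)]
```

Emit:
carry_out --deltas '[0,0,0,-0.003,0.005,0.02,-1,0,0,0,0,0,0.03,-1,0,0,0,0,0,0.03,-1,0,0,0,0,0,0.02,-1,0,0,0,0,0,0.013,-1,0,0,0,0,0,0,-1,0,0,0,0,0,0,0.3,0,0,0,0,0,0,1,0,0,0,0,0,0,1,0,0,0,0,0,0,1,0,0,0,0,0,0,1,0,0,0,0,0,0,1]'

```text
clock: 19.6
eef_pos: [452.8, -235.2, 131.6]
tool_rot: [-3.137, -0.001, 3.14]
force: [-1.8, -5.8, 5.0]
width: 20.6
gripper_force: 58.6
```

Emit:
carry_out --deltas '[0,0,0,0,0,0,1]'

```text
clock: 19.73
eef_pos: [452.8, -235.2, 131.6]
tool_rot: [-3.137, -0.001, 3.14]
force: [0.4, -4.9, 4.1]
width: 20.8
gripper_force: 58.6
```

```bash
python3 - <<'E'
from h import *
goto((451.5,-234,130),(np.pi,0,np.pi))
for n in range(5,61,5):
    def P(a): a=np.radians(a); return np.array([-210*np.cos(a)-4*-np.sin(a)*-1*-1, 210*np.sin(a)+4*np.cos(a)])
    def Q(a):
        a=np.radians(a); return np.array([-210*np.cos(a)+4*np.sin(a),210*np.sin(a)+4*np.cos(a)])
    print(n,"world dx,dz",(Q(n)-Q(n-5)).round(1),"cum",(Q(n)-Q(0)).round(1))
E
```

```text
t 19.725 pos [ 452.8 -235.2  131.6] rot [-3.137e+00 -1.000e-03  3.140e+00] q [ 0.84  0.65 -0.64  1.99  0.61  0.7   1.39] w 20.8 F [ 0.4 -4.9  4.1] 58.646383211016655
turn deg [-0.25 -0.05 -0.1 ] shift tool mm [1.3 1.2 1.6]
5 world dx,dz [ 1.1 18.3] cum [ 1.1 18.3]
10 world dx,dz [ 2.7 18.1] cum [ 3.9 36.4]
15 world dx,dz [ 4.3 17.8] cum [ 8.2 54.2]
20 world dx,dz [ 5.8 17.4] cum [14.  71.6]
25 world dx,dz [ 7.3 16.8] cum [21.4 88.4]
30 world dx,dz [ 8.8 16.1] cum [ 30.1 104.5]
35 world dx,dz [10.1 15.3] cum [ 40.3 119.7]
40 world dx,dz [11.4 14.3] cum [ 51.7 134. ]
45 world dx,dz [12.6 13.3] cum [ 64.3 147.3]
50 world dx,dz [13.7 12.1] cum [ 78.1 159.4]
55 world dx,dz [14.7 10.9] cum [ 92.8 170.3]
60 world dx,dz [15.6  9.5] cum [108.5 179.9]
```

Emit:
carry_out --deltas '[0,0,0,-0.0005,0,-0.009,1,0,0,0,-0.0007,0,-0.009,1,0,0,0,-0.0012,0,-0.009,1,0,0,0,-0.0015,0,-0.009,1,0,0,0,-0.002,0,-0.009,1,0,0,0,-0.0023,0,-0.009,1,0,0,0,-0.0027,0,-0.0088,1,0,0,0,-0.0031,0,-0.0087,1,0,0,0,-0.0035,0,-0.0085,1,0,0,0,-0.0038,0,-0.0083,1,0,0,0,-0.0042,0,-0.0082,1,0,0,0,-0.0046,0,-0.008,1]'

```text
clock: 21.22
eef_pos: [482.1, -235.4, 234.7]
tool_rot: [-3.138, -0.003, 3.139]
force: [2.3, -6.2, -6.9]
width: 21.5
gripper_force: 58.9
```

```bash
python3 -c "
from h import *
np.set_printoptions(suppress=True)
goto((452.8+30.1,-235.2,131.6+104.5),(np.pi,0,np.pi))"
```

```text
t 21.225 pos [ 482.1 -235.4  234.7] rot [-3.138 -0.003  3.139] q [ 0.89  0.55 -0.75  1.82  0.46  0.95  1.51] w 21.5 F [ 2.3 -6.2 -6.9] 58.91669154167175
turn deg [-0.21 -0.18 -0.12] shift tool mm [-0.8  0.2 -1.4]
```

Emit:
carry_out --deltas '[0,0,0,-0.005,0,-0.0078,1,0,0,0,-0.0052,0,-0.0076,1,0,0,0,-0.0055,0,-0.0073,1,0,0,0,-0.0058,0,-0.0071,1,0,0,0,-0.0062,0,-0.0068,1,0,0,0,-0.0065,0,-0.0065,1,0,0,0,-0.0067,0,-0.0062,1,0,0,0,-0.007,0,-0.006,1,0,0,0,-0.0073,0,-0.0056,1,0,0,0,-0.0075,0,-0.0053,1,0,0,0,-0.0078,0,-0.0049,1,0,0,0,-0.0079,0,-0.0046,1]'

```text
clock: 22.72
eef_pos: [558.6, -236.2, 309.6]
tool_rot: [-3.137, -0.008, 3.139]
force: [-3.2, -5.9, -2.3]
width: 20.7
gripper_force: 58.9
```

Emit:
carry_out --deltas '[0,0,0,0,0,0,1,0,0,0,0,0,0,1]'

```text
clock: 22.98
eef_pos: [559.1, -236.2, 309.8]
tool_rot: [-3.136, -0.007, 3.139]
force: [-2.6, -6.7, -1.6]
width: 20.7
gripper_force: 59.3
```

```bash
python3 - <<'E'
from h import *
np.set_printoptions(suppress=True)
goto((452.8+108.5,-235.2,131.6+179.9),(np.pi,0,np.pi))
im=ctrl.get_image("side")[:,:,::-1]; cv2.imwrite("pics/s9.png",im)
H=np.array([661,-235,146.])
for a in (55,60,65):
    R=Ro.from_euler("y",np.radians(a)); print(a,[proj("side",H+R.apply((-165,y,5))).round(1) for y in(100,-100)],proj("side",H+R.apply((-226,0,4))).round(1))
print("hinge px",[proj("side",H+[0,y,5]).round(1) for y in(100,-100)])
cv2.imwrite("pics/l1.png",cv2.resize(im[120:340,330:540],(573,600),interpolation=cv2.INTER_CUBIC))
E
```

```text
t 22.975 pos [ 559.1 -236.2  309.8] rot [-3.136 -0.007  3.139] q [ 0.8   0.58 -0.75  1.52  0.42  1.21  1.54] w 20.7 F [-2.6 -6.7 -1.6] 59.25324395298958
turn deg [-0.3  -0.38 -0.17] shift tool mm [-2.2  1.  -1.7]
55 [array([406.6, 182.7]), array([480.7, 222.1])] [431.1 182.6]
60 [array([411.4, 178.1]), array([485.9, 216.8])] [438.1 175.6]
65 [array([416.2, 174. ]), array([491.2, 212. ])] [445.3 169.3]
hinge px [array([430.7, 226.4]), array([500.7, 267.4])]
```

View pics/l1.png

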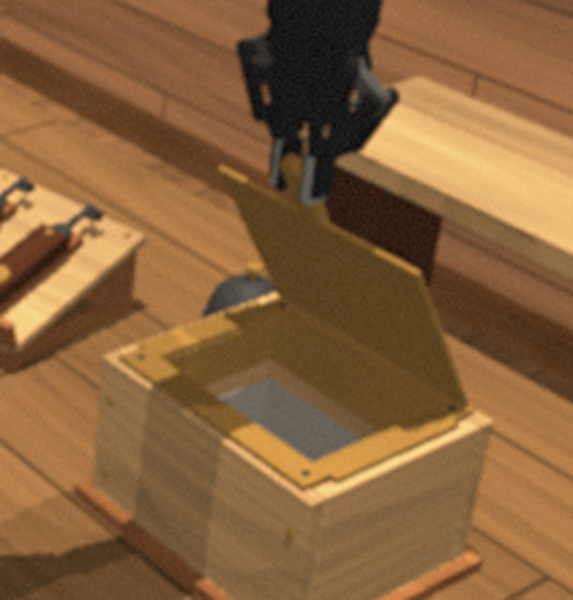

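The lid is up with the tab held: front corners at crop (222,168) and (418,270), and the bin open. The angle is slightly under 60°, so I nudge it and check.

Emit:
carry_out --deltas '[0,0,0,-0.0015,0,-0.001,1,0,0,0,-0.001,0,-0.0005,1,0,0,0,0,0,0,1,0,0,0,0,0,0,1]'

```text
clock: 23.52
eef_pos: [560.7, -236.2, 310.8]
tool_rot: [-3.137, -0.009, 3.139]
force: [-2.9, -6.1, -1.4]
width: 20.5
gripper_force: 59.1
```

```bash
python3 - <<'E'
from h import *
np.set_printoptions(suppress=True)
goto((452.8+108.5,-235.2,131.6+179.9),(np.pi,0,np.pi))
im=ctrl.get_image("side")[:,:,::-1].copy()
H=np.array([661,-235.,146.])
v=cv2.resize(im[165:235,395:505],(770,490),interpolation=cv2.INTER_CUBIC)
for a,c in((55,(0,0,255)),(60,(0,255,0)),(65,(255,0,0))):
    R=Ro.from_euler("y",np.radians(a))
    for y in(100,-100):
        for z in (0,5):
            p=(proj("side",H+R.apply((-165,y,z)))-[395,165]+.5)*7; cv2.circle(v,tuple(map(int,p)),3,c,-1)
cv2.imwrite("pics/l2.png",v)
E
```

```text
t 23.525 pos [ 560.7 -236.2  310.8] rot [-3.137 -0.009  3.139] q [ 0.79  0.59 -0.75  1.51  0.42  1.22  1.54] w 20.5 F [-2.9 -6.1 -1.4] 59.114544689655304
turn deg [-0.29 -0.5  -0.17] shift tool mm [-0.6  1.  -0.8]
```

View pics/l2.png

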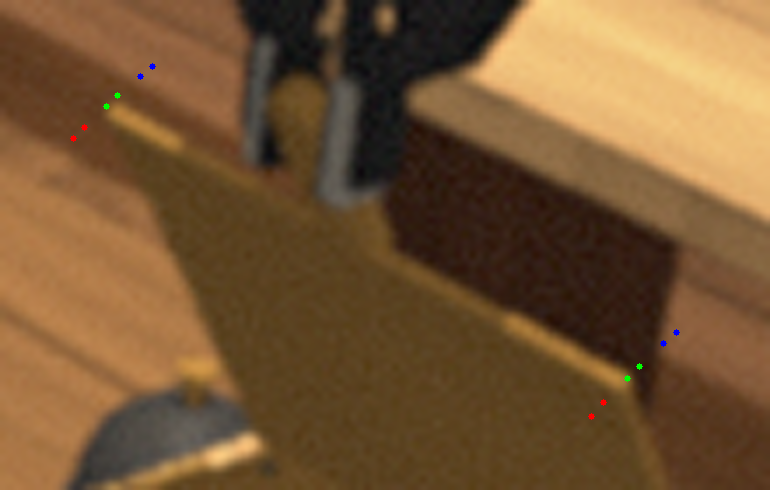

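The lid's front corners at crop (110,110) and (628,378) lie on the 60° marks (green). I hand the job in.

```bash
python3 -c "
from cell import ctrl
print(ctrl.finish_job())"
```

```text
the job is handed in; nothing more can be done
None
```

The cabin key lies flat on the free rest, fob by the lip and iron key up the slope, and the lid is held at about 60° by its tab; I handed the job in at about 23.6 s, and no verdict was returned.

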